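# Bring up the bench test rack in order

### The arm

A 7-joint arm with a two-finger parallel gripper is mounted at the origin on a cart in front of the work surface, level with it; the furniture and walls round the work are solid. World frame = base frame: x ahead of the robot, y to its left, z up, the work surface at z = 0. Lengths are in m, angles in rad, forces in N, time in s.
With the tool pointing down it reaches from about 0.4 to 0.75 m from the base axis. Payload 19.5 kg.
Tool frame: the origin (TCP) lies on the centre line of the jaws, within the pads' length; the fingertips stand 8 mm ahead of it and the grasp point (between the pads) lies 11 mm behind it (bot.tcp_to_tips is the distance from the TCP to the fingertips, in m); z points along the fingers, y is the line along which they close (so a half turn about z gives the same grasp; the last joint's range is limited). The gripper opens to 85 mm and grips with 20 to 120 N. Pads are 22 mm wide; open, the fingers measure 114 mm over their backs; the gripper's body (76 mm by 85 mm) begins 54 mm behind the grasp point. The pads swing forward as they close: fully open they stand 13 mm farther back than shut.
Start: joints at [-1.175, 0.707, -0.028, 1.485, 0.022, 0.951, -0.075], TCP at [0.244, 0.521, 0.239] pointing down, gripper open.
Joint ranges: [-2.71, 2.71], [-0.32, 2.16], [-1.57, 1.52], [0, 2.45], [-1.46, 4.6], [0, 2.02], [-2.83, 2.83]. Speed limits (rad/s): [1.89, 1.89, 2.57, 2.57, 3.01, 3.01, 3.01].

### API

Orientations are given as a unit quaternion [x, y, z, w].
In Python, from plant import bot gives the robot as it stands. Calls block until the motion is done:
- bot.reach(position, orientation): joint-space move of the TCP to a pose.
- bot.movel(position, attitude=None, velocity=0.15): straight line of the TCP; attitude=None keeps the orientation; velocity is the mean speed in m/s.
- bot.move_j(angles): joint-space move.
- bot.move_gripper(opening, force=None): opening from 0.0 (shut) to 1.0 (fully open); force is the grip in N (None keeps the last); returns when the fingers have stopped.
- bot.wait(seconds).
- bot.solve_ik(position, orientation): joint angles nearest the present ones, or None.
- bot.grab_frame(name): name is "scene" or "top"; returns the picture (384x512x3 uint8, blue, green, red); there is no depth.
- bot.calibration(name): a dict with "camera_matrix" (3x3 intrinsics, pixels), "R" (3x3) and "t" (3): a world point X has camera coordinates R X + t. Camera axes: x right, y down, z forward; pixel columns grow to the right and rows downward; lengths in m; the calibration is good to about 2 mm. A picture is of the moment at which its call begins. calibration takes no time and is no camera call.
A pose or a line that the arm cannot do raises bot.Unreachable and nothing moves.
- bot.close_job(): hands the job in; it is judged then, once.
Readings, each from a call of its own:
- bot.read_t(): time.
- bot.read_joint_pos(): joint angles.
- bot.read_joint_vel(): joint speeds.
- bot.read_effort(): joint torques, N m.
- bot.read_tcp_pos(): TCP position.
- bot.read_orientation(): TCP orientation.
- bot.read_ft_force(): force on the tool from outside, world axes, zero at the start.
- bot.read_wrist_torque(): the same for the moment, N m.
- bot.read_width(): opening from 0.0 (shut) to 1.0 (fully open).
- bot.read_finger_force(): force on a finger pad.
Only numpy, scipy, OpenCV 4.12 (cv2) and the standard library are available. Lean on these libraries where they do the work, as an engineer would, in place of code of your own. Each camera call takes 0.05 s, during which the arm holds its last target. There are 200 camera calls.

### The job

Bring the test rack up for a cold run by pressing keys lightly with the fingertips: first the bar-shaped key (supply), then the large round key (pump), then the small round key (valve), each all the way in so that it stays in. Leave the square heater key out, lift nothing, and leave the modules in their bays and the things round the rack where they are.

Things in the scene. Friction and masses are not known exactly. Their poses are not given: they have to be found in the camera images.
- rack: Low aluminium rack fixed to the worktop, 64 mm (its x) x 260 mm (its y) plus a 15 mm flat foot at each end, 20 mm high, with four bays in a row along its y, 64 mm from bay centre to bay centre. Origin: centre of its underside, on the worktop. Its yaw varies by up to 20 degrees either way; which module sits in which bay varies too. A tall espresso machine (fixed) stands to its left, from about y = 0.2 leftward and x = 0.4 onward: keep the arm clear of it.
- module_bar: Grey plug-in switch module of the supply, 52 x 56 mm and 34 mm high, 0.2 to 0.45 kg, standing loose in a bay of the rack (turned as the rack is; its flat top is 39 mm above the worktop). Origin: centre of its underside. One black key stands up from its middle; all keys are alike in colour and height.
- top_bar (a point): Centre of the top face of the supply key: a straight bar 38 mm long (along the module's y) and 12 mm wide. With the key out its top is 27 mm above the module's top face (66 mm above the worktop). The cap sits on a rubber cushion that gives up to 8 mm, 1.5 N per mm, and springs back when released; this point goes straight down with the cap. Pressing the top down 10 to 15 mm sets the key; 18 mm is the end of all give.
- key_bar (a joint): How far the supply key is pressed in, in m: 0 = out (may start up to 0.0015), 0.010 = all the way in, its top then resting 17 mm above the module's top face. The key slides straight down against a friction of about 2.5 N, has no spring, and stays where it is left. In counts as more than 0.006, out as less than 0.004.
- module_large: Grey plug-in switch module of the pump, 52 x 56 mm and 34 mm high, 0.2 to 0.45 kg, standing loose in a bay of the rack (turned as the rack is; its flat top is 39 mm above the worktop). Origin: centre of its underside. One black key stands up from its middle; all keys are alike in colour and height.
- top_large (a point): Centre of the top face of the pump key: the larger round disc, diameter 36 mm. With the key out its top is 27 mm above the module's top face (66 mm above the worktop). The cap sits on a rubber cushion that gives up to 8 mm, 1.5 N per mm, and springs back when released; this point goes straight down with the cap. Pressing the top down 10 to 15 mm sets the key; 18 mm is the end of all give.
- key_large (a joint): How far the pump key is pressed in, in m: 0 = out (may start up to 0.0015), 0.010 = all the way in, its top then resting 17 mm above the module's top face. The key slides straight down against a friction of about 2.5 N, has no spring, and stays where it is left. In counts as more than 0.006, out as less than 0.004.
- module_small: Grey plug-in switch module of the valve, 52 x 56 mm and 34 mm high, 0.2 to 0.45 kg, standing loose in a bay of the rack (turned as the rack is; its flat top is 39 mm above the worktop). Origin: centre of its underside. One black key stands up from its middle; all keys are alike in colour and height.
- top_small (a point): Centre of the top face of the valve key: the smaller round button, diameter 16 mm. With the key out its top is 27 mm above the module's top face (66 mm above the worktop). The cap sits on a rubber cushion that gives up to 8 mm, 1.5 N per mm, and springs back when released; this point goes straight down with the cap. Pressing the top down 10 to 15 mm sets the key; 18 mm is the end of all give.
- key_small (a joint): How far the valve key is pressed in, in m: 0 = out (may start up to 0.0015), 0.010 = all the way in, its top then resting 17 mm above the module's top face. The key slides straight down against a friction of about 2.5 N, has no spring, and stays where it is left. In counts as more than 0.006, out as less than 0.004.
- module_square: Grey plug-in switch module of the heater, 52 x 56 mm and 34 mm high, 0.2 to 0.45 kg, standing loose in a bay of the rack (turned as the rack is; its flat top is 39 mm above the worktop). Origin: centre of its underside. One black key stands up from its middle; all keys are alike in colour and height.
- top_square (a point): Centre of the top face of the heater key: a square 28 x 28 mm. With the key out its top is 27 mm above the module's top face (66 mm above the worktop). The cap sits on a rubber cushion that gives up to 8 mm, 1.5 N per mm, and springs back when released; this point goes straight down with the cap. Pressing the top down 10 to 15 mm sets the key; 18 mm is the end of all give.
- key_square (a joint): How far the heater key is pressed in, in m: 0 = out (may start up to 0.0015), 0.010 = all the way in, its top then resting 17 mm above the module's top face. The key slides straight down against a friction of about 2.5 N, has no spring, and stays where it is left. In counts as more than 0.006, out as less than 0.004.
- solenoid_valve: Bystander: brass solenoid valve with a black coil, 43 x 48 mm, 54 mm high, standing loose behind the rack. Origin: its underside.
- tamper: Bystander: coffee tamper standing on its 58 mm base, 89 mm high, loose, behind the rack. Origin: centre of its underside.
- gasket_1: Bystander: black rubber-coloured ring, 72 mm across, 8 mm thick, lying loose in front of the rack. Origin: centre of its underside.
Not all that is in view belongs to the job. What is shaped like the module_bar but red is not meant. What is shaped like the module_small but purple is not meant.

How it is judged:
On the way, in this order (a step that is already met when the one before it is completed fails the run):
1. the bar key is in, the others out (value of joint key_bar above 0.006 m and value of joint each of key_large, key_small, key_square below 0.004 m), for 0.2 s.
2. the large round key is in next (value of joint each of key_bar, key_large above 0.006 m and value of joint each of key_small, key_square below 0.004 m), for 0.2 s.
3. the small round key is in last (value of joint each of key_bar, key_large, key_small above 0.006 m and value of joint key_square below 0.004 m), for 0.2 s.
At the end, for the whole second after the job is handed in: The bar, large round and small round keys are more than 6 mm in (of 10 mm), the square key less than 4 mm; every module stands at rest in its bay, within 8 mm of its start and upright within 0.1 rad; the solenoid valve, tamper and ring are at rest within 15 mm of where they stood (all of step 3 and distance of each of module_bar, module_large, module_small, module_square from where it was at the start of the episode below 0.008 m and angle between each of module_bar, module_large, module_small, module_square's own z axis and vertical below 0.1 rad and distance of each of solenoid_valve, tamper, gasket_1 from where it was at the start of the episode below 0.015 m and linear speed of each of module_bar, module_large, module_small, module_square, solenoid_valve, tamper, gasket_1 below 0.02 m/s); the robot touches nothing.
It fails at once if a round key was pressed before its turn (large before bar, or small before large) ((value of joint key_large above 0.004 m and value of joint key_bar below 0.006 m) or (value of joint key_small above 0.004 m and value of joint key_large below 0.006 m)).
It fails at once if the square heater key was pressed in (value of joint key_square above 0.004 m).
It fails at once if a key, module or the rack was pressed hard (over 25 N) (contact force between any of the fingers, the arm and module_bar above 25 N or contact force between any of the fingers, the arm and module_large above 25 N or contact force between any of the fingers, the arm and module_small above 25 N or contact force between any of the fingers, the arm and module_square above 25 N or contact force between any of the fingers, the arm and rack above 25 N).
It fails at once if a module was lifted more than 8 mm or shifted out of its bay (distance of any of module_bar, module_large, module_small, module_square from where it was at the start of the episode above 0.008 m).
It fails at once if a bystander was moved more than 15 mm (distance of any of solenoid_valve, tamper, gasket_1 from where it was at the start of the episode above 0.015 m).
It also fails if it takes over 42 s, if anything falls off the work surface, if the arm or the gripper's body presses on something with over 40 N, if the wrist force passes 120 N, or if a joint passes its speed limit or range.

## Working session

There is one attempt and no reset: what is moved stays moved. The work goes in short steps, each a Python script; the robot and the scene stay as the last script left them, time stands still between calls to the robot, and variables do not carry over. Pictures are saved under pics/ and viewed, at most 10 in all, crops included, and the job is handed in when it is done.

```bash
mkdir -p pics; ls; python3 - <<'E'
from plant import bot
import cv2
for n in("scene","top"):
    cv2.imwrite(f"pics/{n}0.png",bot.grab_frame(n)); c=bot.calibration(n); print(n,c)
print(bot.read_t(),bot.read_tcp_pos(),bot.read_orientation(),bot.tcp_to_tips)
E
```

```text
pics
scene {'camera_matrix': array([[478.62939215,   0.        , 250.17529266],
       [  0.        , 478.62939215, 184.22867752],
       [  0.        ,   0.        ,   1.        ]]), 'R': array([[-0.77641724,  0.63014076, -0.00994422],
       [ 0.48951189,  0.59305552, -0.63926775],
       [-0.39693119, -0.50120632, -0.76891993]]), 't': array([ 0.5047665 , -0.11382553,  1.12913511])}
top {'camera_matrix': array([[383.96938592,   0.        , 253.72356786],
       [  0.        , 383.96938592, 195.9064748 ],
       [  0.        ,   0.        ,   1.        ]]), 'R': array([[ 0.0216812 , -0.99976307, -0.00192878],
       [-0.98842753, -0.02114558, -0.15021279],
       [ 0.15013642,  0.00516325, -0.98865181]]), 't': array([-0.15669558,  0.56205868,  0.83119547])}
0.1 [0.24368451 0.52056467 0.23888543] [ 2.17164963e-01  9.76134800e-01 -4.72558625e-04 -8.35439921e-05] 0.008
```

View pics/scene0.png

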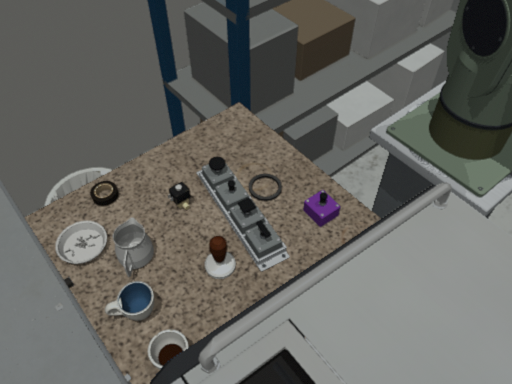

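View pics/top0.png

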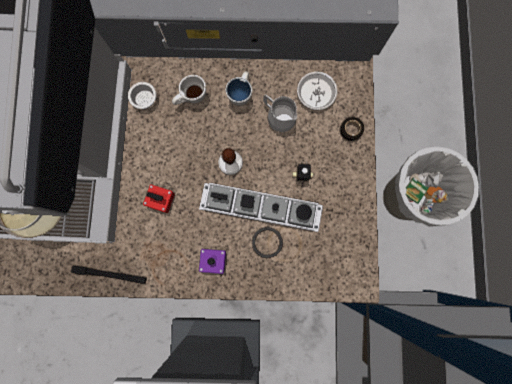

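The top view shows the rack with four modules, and a bar-like key at (220,197), a square at (247,201), a small round at (275,207) and a large round at (303,212). Candidates:
- **Bar:** grey (220,197), or the red decoy (157,198).
- **Small round:** grey (275,207), or the purple decoy (212,262).
- **Large round:** (303,212), or the gasket (267,242) and the black ring (352,128).

I choose the grey ones on the rack and check them in one close crop.

```bash
cat > v.py <<'E'
import cv2,numpy as np
from plant import bot
def keys(n,im,box,thr=45):
    x0,y0,x1,y1=box; g=im[y0:y1,x0:x1].max(2)
    g=cv2.resize(g,None,fx=4,fy=4,interpolation=cv2.INTER_CUBIC)
    m=(g<thr).astype(np.uint8)
    k,l,s,c=cv2.connectedComponentsWithStats(m)
    return [(round((c[i][0]+.5)/4-.5+x0,1),round((c[i][1]+.5)/4-.5+y0,1),s[i][4]//16,s[i][2]//4,s[i][3]//4) for i in range(1,k) if s[i][4]>300]
def ray(n,u,v):
    c=bot.calibration(n); R,t=c["R"],c["t"]
    return -R.T@t, R.T@np.linalg.solve(c["camera_matrix"],[u,v,1])
def plane(n,u,v,z):
    o,d=ray(n,u,v); return o+d*(z-o[2])/d[2]
def tri(p,q):
    P=[bot.calibration(n)["camera_matrix"]@np.c_[bot.calibration(n)["R"],bot.calibration(n)["t"]] for n in("top","scene")]
    X=cv2.triangulatePoints(P[0],P[1],np.float64(p).reshape(2,1),np.float64(q).reshape(2,1)).ravel(); return X[:3]/X[3]
E
python3 - <<'E'
from v import *
a=cv2.imread("pics/top0.png");b=cv2.imread("pics/scene0.png")
for t in(40,55): print(keys("top",a,(200,180,330,232),t)); print(keys("scene",b,(195,150,290,270),t))
A=cv2.resize(a[175:240,195:330],None,fx=5.9,fy=5.9,interpolation=cv2.INTER_CUBIC)[:,:796];cv2.imwrite("pics/c1.png",A)
cv2.imwrite("pics/c2.png",cv2.resize(b[148:272,192:292],None,fx=4.8,fy=4.8,interpolation=cv2.INTER_CUBIC))
E
```

```text
[(np.float64(219.0), np.float64(196.1), np.int32(54), np.int32(15), np.int32(6)), (np.float64(247.3), np.float64(201.2), np.int32(97), np.int32(12), np.int32(12)), (np.float64(275.2), np.float64(206.8), np.int32(25), np.int32(5), np.int32(6)), (np.float64(303.7), np.float64(211.9), np.int32(159), np.int32(14), np.int32(14))]
[(np.float64(216.7), np.float64(163.5), np.int32(173), np.int32(16), np.int32(14)), (np.float64(265.8), np.float64(177.7), np.int32(37), np.int32(25), np.int32(9)), (np.float64(231.1), np.float64(185.2), np.int32(55), np.int32(6), np.int32(10)), (np.float64(263.2), np.float64(197.7), np.int32(35), np.int32(26), np.int32(7)), (np.float64(246.2), np.float64(205.3), np.int32(174), np.int32(18), np.int32(17)), (np.float64(262.8), np.float64(229.2), np.int32(116), np.int32(14), np.int32(17)), (np.float64(218.7), np.float64(254.2), np.int32(141), np.int32(16), np.int32(16))]
[(np.float64(302.2), np.float64(181.1), np.int32(21), np.int32(11), np.int32(6)), (np.float64(218.9), np.float64(196.1), np.int32(81), np.int32(16), np.int32(7)), (np.float64(247.2), np.float64(201
[... 419 characters left out ...]
.int32(191), np.int32(31), np.int32(26)), (np.float64(230.9), np.float64(184.5), np.int32(81), np.int32(10), np.int32(15)), (np.float64(221.6), np.float64(200.5), np.int32(31), np.int32(12), np.int32(18)), (np.float64(246.1), np.float64(205.9), np.int32(218), np.int32(22), np.int32(19)), (np.float64(236.7), np.float64(223.0), np.int32(37), np.int32(13), np.int32(20)), (np.float64(262.3), np.float64(228.9), np.int32(145), np.int32(19), np.int32(19)), (np.float64(251.9), np.float64(245.9), np.int32(43), np.int32(14), np.int32(21)), (np.float64(218.9), np.float64(252.6), np.int32(192), np.int32(17), np.int32(25)), (np.float64(273.0), np.float64(248.5), np.int32(38), np.int32(17), np.int32(11))]
```

View pics/c1.png

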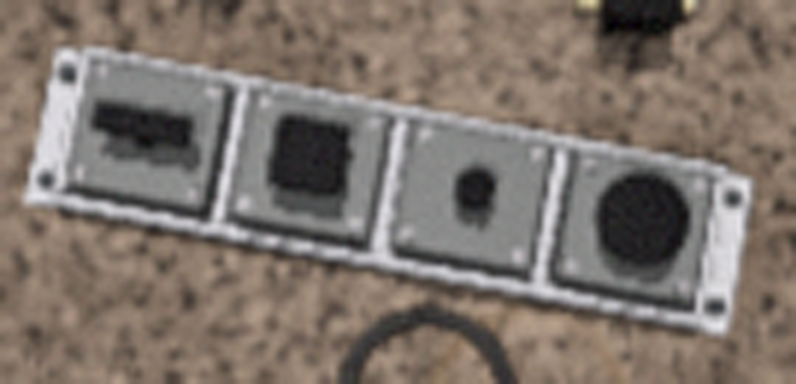

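View pics/c2.png

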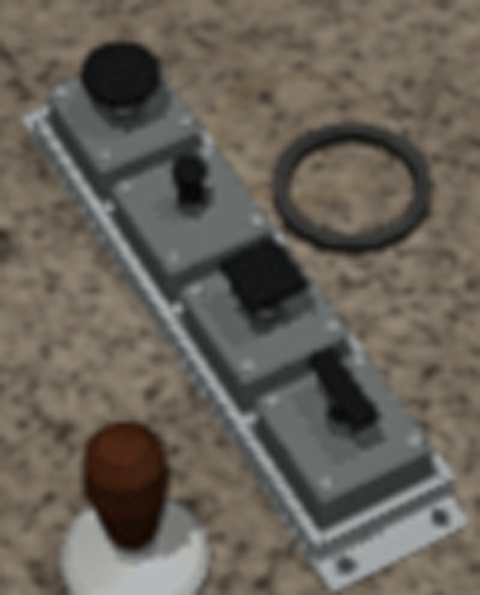

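The crops confirm the order along the rack: bar, square, small round and large round. All four are grey modules with black caps. Next I triangulate the cap tops.

```bash
python3 - <<'E'
from v import *
T={"bar":((219.1,195.8),(263.5,228.8)),"square":((247.5,201.2),(246.7,204.9)),"small":((275.3,206.6),(231.3,182.8)),"large":((303.7,211.9),(216.9,163.3))}
for k,(p,q) in T.items(): print(k,tri(p,q).round(4),plane("top",*p,.066).round(4),plane("scene",*q,.066).round(4))
for p in((75,270),(145,280),(120,240),(120,60)): print(p,plane("top",*p,0).round(3),plane("top",*p,.2).round(3))
P={}
for x,y,z in[(.244,.521,.239),(.244,.45,.3),(.3,.35,.3),(.32,.25,.3),(.33,.15,.3),(.36,.05,.3),(.40,0,.25)]:
    print(x,y,z,bot.solve_ik([x,y,z],bot.read_orientation()))
E
```

```text
bar [ 0.5618 -0.0678  0.0588] [ 0.5603 -0.0681  0.066 ] [ 0.5653 -0.0643  0.066 ]
square [ 0.551  -0.1314  0.059 ] [ 0.5496 -0.1312  0.066 ] [ 0.5545 -0.1274  0.066 ]
small [ 0.5403 -0.1937  0.0604] [ 0.5389 -0.1927  0.066 ] [ 0.5435 -0.1903  0.066 ]
large [ 0.53   -0.2569  0.058 ] [ 0.5285 -0.2553  0.066 ] [ 0.5343 -0.2511  0.066 ]
(75, 270) [0.389 0.267 0.   ] [0.399 0.175 0.2  ]
(145, 280) [0.37  0.103 0.   ] [0.384 0.047 0.2  ]
(120, 240) [0.46  0.167 0.   ] [0.455 0.097 0.2  ]
(120, 60) [0.911 0.201 0.   ] [0.806 0.123 0.2  ]
0.244 0.521 0.239 [-1.17448765  0.70772379 -0.02759002  1.48275588  0.02199056  0.952375
 -0.07524366]
0.244 0.45 0.3 [-1.11722489  0.54080473 -0.03384652  1.60705565  0.02080684  0.99504343
 -0.02461285]
0.3 0.35 0.3 [-0.89993605  0.46053184 -0.05139154  1.77219939  0.02918673  0.9105281
  0.16907083]
0.32 0.25 0.3 [-0.70336596  0.37658102 -0.05815627  1.93658551  0.02949665  0.83009786
  0.35559611]
0.33 0.15 0.3 [-0.46629225  0.3104876  -0.06919419  2.05851323  0.03104016  0.77429627
  0.57857928]
0.36 0.05 0.3 [-0.16368753  0.31203934 -0.08889016  2.05569639  0.04001756  0.77598637
  0.85608667]
0.4 0 0.25 [ 1.46306552e-03  4.46303414e-01 -1.27063515e-01  2.04914057e+00
  9.16786206e-02  6.51787504e-01  9.46723274e-01]
```

```bash
python3 - <<'E'
from v import *
c=bot.calibration("scene")
for p in((75,270),(145,280)):
  for z in(0,.1,.2,.3,.4):
    X=plane("top",*p,z); Y=c["R"]@X+c["t"]; q=c["camera_matrix"]@Y; print(p,z,X.round(3),(q[:2]/q[2]).round(0),Y[2].round(2))
a=cv2.imread("pics/top0.png");b=cv2.imread("pics/scene0.png")
cv2.imwrite("pics/c3.png",np.hstack([cv2.resize(a[190:310,0:180],(396,264)),cv2.resize(b[264:384,130:310],(396,264))]))
E
```

```text
(75, 270) 0 [0.389 0.267 0.   ] [461. 318.] 0.84
(75, 270) 0.1 [0.394 0.221 0.1  ] [456. 273.] 0.79
(75, 270) 0.2 [0.399 0.175 0.2  ] [449. 222.] 0.73
(75, 270) 0.3 [0.404 0.129 0.3  ] [442. 162.] 0.67
(75, 270) 0.4 [0.409 0.083 0.4  ] [433.  91.] 0.62
(145, 280) 0 [0.37  0.103 0.   ] [395. 250.] 0.93
(145, 280) 0.1 [0.377 0.075 0.1  ] [393. 213.] 0.87
(145, 280) 0.2 [0.384 0.047 0.2  ] [390. 169.] 0.8
(145, 280) 0.3 [0.391 0.019 0.3  ] [387. 117.] 0.73
(145, 280) 0.4 [ 0.398 -0.009  0.4  ] [384.  55.] 0.67
```

View pics/c3.png

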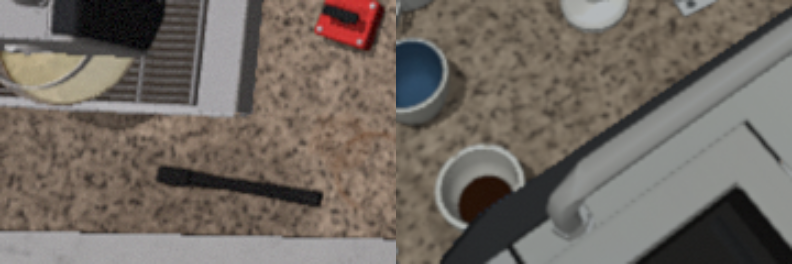

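The rod lies flat on the worktop well away from the job, and the machine edge is at about x ≥ 0.44. I shut the gripper, come in along a path close to the base, and hover over the bar key.

```bash
cat >> v.py <<'E'
a=np.arctan2(.5618-.5300,-.0678+.2569); Q=[np.sin(a/2),np.cos(a/2),0,0]
# mean of the triangulated point and the two z=0.066 ray hits
K={"bar":(.5626,-.0664),"square":(.5518,-.1298),"small":(.5410,-.1920),"large":(.5312,-.2541)}
E
python3 - <<'E'
from v import *
bot.move_gripper(0.0)
o=bot.read_orientation()
bot.movel([.28,.4,.3],velocity=.25)
bot.movel([.335,.12,.3],velocity=.25)
bot.reach([.42,-.03,.25],Q)
bot.reach([*K["bar"],.128],Q)
print(bot.read_t(),bot.read_tcp_pos(),bot.read_orientation(),bot.read_ft_force(),bot.read_width())
f=bot.grab_frame("scene");cv2.imwrite("pics/s2.png",f);t=bot.grab_frame("top");cv2.imwrite("pics/t2.png",t)
c=bot.calibration("scene")
for z in(.12,.066):
  Y=c["R"]@[*K["bar"],z]+c["t"];q=c["camera_matrix"]@Y;print(q[:2]/q[2])
cv2.imwrite("pics/c4.png",np.hstack([cv2.resize(f[130:270,190:330],(400,400)),cv2.resize(t[130:270,160:300],(400,400))]))
E
```

```text
4.4 [ 0.56223797 -0.06541037  0.12910782] [8.27177945e-02 9.96572965e-01 1.20061544e-04 2.79951262e-04] [-0.44868294 -0.06565063  0.7945821 ] -0.0006908102140749554
[264.25980598 209.93560085]
[263.89081486 227.33308978]
```

View pics/c4.png

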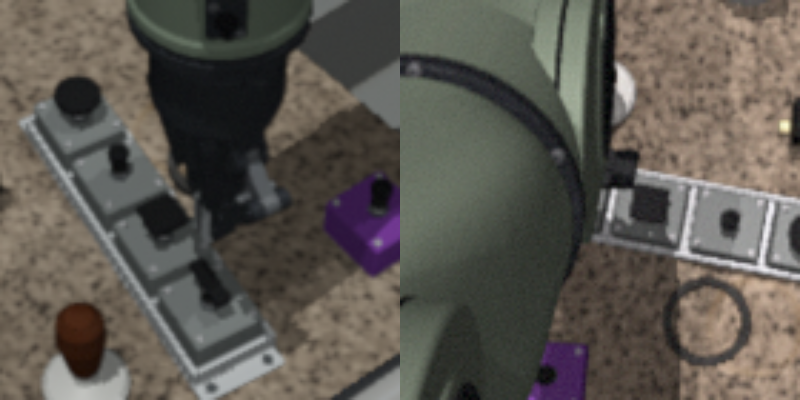

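```bash
cat >> v.py <<'E'
def press(k):
    x,y=K[k]; f0=np.mean([bot.read_ft_force() for _ in range(3)],0)[2]; log=[]; c=None
    bot.movel([x,y,.079],velocity=.1)
    for d in np.arange(.0015,.024,.0015):
        bot.movel([x,y,.079-d],velocity=.03); bot.wait(.05)
        p=bot.read_tcp_pos(); z=p[2]-.008; f=bot.read_ft_force()[2]-f0
        log.append((round(z*1e3,1),round(f,1)))
        if c is None and f>1.2: c=z
        # past the slide the cushion stiffens: stop at 7 N, or at 13.5 mm below contact
        if f>7 or (c is not None and c-z>.0135): break
    bot.wait(.15); print(k,log,"xy err",(p[:2]-[x,y]).round(4),round(bot.read_t(),1))
    bot.movel([x,y,.1],velocity=.12)
E
python3 - <<'E'
from v import *
press("bar"); bot.movel([*K["bar"],.128]); print(bot.read_t(),bot.read_ft_force())
E
```

```text
bar [(np.float64(69.8), np.float64(1.0)), (np.float64(68.0), np.float64(0.8)), (np.float64(66.4), np.float64(-0.2)), (np.float64(65.0), np.float64(0.7)), (np.float64(63.5), np.float64(2.3)), (np.float64(62.0), np.float64(2.7)), (np.float64(60.5), np.float64(2.7)), (np.float64(59.0), np.float64(2.0)), (np.float64(57.5), np.float64(3.0)), (np.float64(56.0), np.float64(3.2)), (np.float64(54.4), np.float64(2.5)), (np.float64(53.0), np.float64(3.6)), (np.float64(51.5), np.float64(6.1)), (np.float64(50.1), np.float64(9.0))] xy err [ 0. -0.] 9.5
10.325 [-0.75271586  0.18213746 -0.62370042]
```

The force profile is as described: about 2.5 N of slide, then the end stop with the force rising to 9 N. The bar key should be in. I check it with a picture from the large key's hover before pressing that one.

```bash
python3 - <<'E'
from v import *
bot.movel([*K["large"],.135],velocity=.2)
f=bot.grab_frame("scene");t=bot.grab_frame("top")
cv2.imwrite("pics/c5.png",np.hstack([cv2.resize(f[130:270,170:310],(400,400)),cv2.resize(t[150:250,190:290],(400,400))]))
b=cv2.imread("pics/scene0.png")
print(bot.read_t(),bot.read_orientation(),[k for k in keys("scene",f,(250,210,285,250),40)],keys("scene",b,(250,210,285,250),40))
E
```

```text
11.525 [ 8.23848486e-02  9.96600557e-01  2.55868518e-04 -7.07495510e-06] [(np.float64(262.8), np.float64(232.0), np.int32(105), np.int32(13), np.int32(17))] [(np.float64(262.8), np.float64(229.2), np.int32(116), np.int32(14), np.int32(17))]
```

View pics/c5.png

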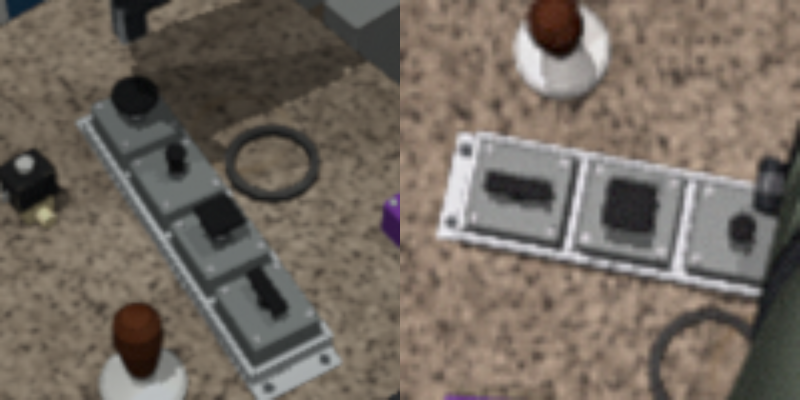

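The bar cap has dropped 2.8 px (229.2 to 232.0), so it is in; the other caps are unchanged and the tip is over the large key. I press large, then small.

```bash
python3 - <<'E'
from v import *
press("large"); print(bot.read_t())
E
```

```text
large [(np.float64(69.8), np.float64(-0.9)), (np.float64(68.0), np.float64(-1.0)), (np.float64(66.5), np.float64(-0.1)), (np.float64(65.0), np.float64(-0.3)), (np.float64(63.5), np.float64(-0.2)), (np.float64(62.0), np.float64(1.7)), (np.float64(60.5), np.float64(1.9)), (np.float64(59.0), np.float64(1.8)), (np.float64(57.4), np.float64(1.3)), (np.float64(56.0), np.float64(1.5)), (np.float64(54.5), np.float64(0.9)), (np.float64(53.0), np.float64(2.9)), (np.float64(51.5), np.float64(5.5)), (np.float64(50.2), np.float64(7.0)), (np.float64(48.7), np.float64(8.7))] xy err [0.0001 0.    ] 16.9
17.3917
```

```bash
python3 - <<'E'
from v import *
bot.movel([*K["large"],.12]); bot.movel([*K["small"],.12],velocity=.15); press("small")
bot.movel([*K["small"],.2],velocity=.2); bot.reach([.42,-.03,.28],Q); 
f=bot.grab_frame("scene");t=bot.grab_frame("top")
cv2.imwrite("pics/c6.png",np.hstack([cv2.resize(f[130:270,170:310],(400,400)),cv2.resize(t[150:250,220:320],(400,400))]))
for bx in((205,150,235,172),(224,174,240,198),(236,195,258,216),(250,210,285,250)): print(keys("scene",cv2.imread("pics/scene0.png"),bx,40),keys("scene",f,bx,40))
print(bot.read_t(),bot.read_ft_force())
E
```

```text
small [(np.float64(69.8), np.float64(-0.3)), (np.float64(68.0), np.float64(-0.2)), (np.float64(66.5), np.float64(-0.7)), (np.float64(65.0), np.float64(0.5)), (np.float64(63.5), np.float64(-0.0)), (np.float64(62.0), np.float64(0.7)), (np.float64(60.5), np.float64(2.7)), (np.float64(59.0), np.float64(1.8)), (np.float64(57.5), np.float64(1.6)), (np.float64(56.0), np.float64(2.5)), (np.float64(54.5), np.float64(1.6)), (np.float64(53.0), np.float64(3.3)), (np.float64(51.5), np.float64(4.3)), (np.float64(50.1), np.float64(7.4))] xy err [-0. -0.] 23.1
[(np.float64(216.7), np.float64(163.5), np.int32(172), np.int32(16), np.int32(14))] [(np.float64(217.0), np.float64(165.8), np.int32(155), np.int32(16), np.int32(12))]
[(np.float64(231.1), np.float64(185.2), np.int32(55), np.int32(6), np.int32(10))] [(np.float64(231.3), np.float64(187.3), np.int32(44), np.int32(6), np.int32(8))]
[(np.float64(246.2), np.float64(205.3), np.int32(174), np.int32(18), np.int32(16))] [(np.float64(246.3), np.float64(205.2), np.int32(173), np.int32(18), np.int32(16))]
[(np.float64(262.8), np.float64(229.2), np.int32(116), np.int32(14), np.int32(17))] [(np.float64(262.9), np.float64(231.9), np.int32(109), np.int32(13), np.int32(17))]
25.275 [0.99930335 0.36810035 0.40882619]
```

View pics/c6.png

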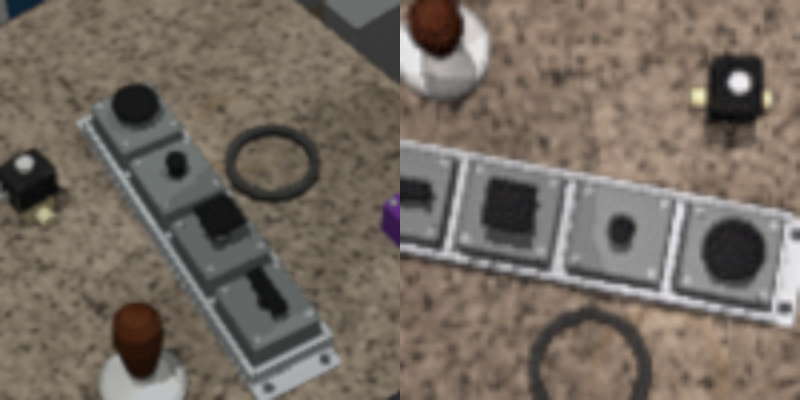

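The bar, large and small caps are lower by 2 to 3 px. The square cap has not moved (246.3,205.2), and the modules and bystanders look as they did at the start. I hand the job in.

```bash
python3 -c "
from plant import bot
print(bot.close_job(),bot.read_t())"
```

```text
the job is handed in; nothing more can be done
the job is handed in; nothing more can be done
```

The supply, pump and valve keys are pressed in, in that order, and the heater key was left out; by the last pictures nothing else had moved, and the job is handed in (about 25 s on the robot's clock), though the hand-in gave no verdict.

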